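# Seat a heel block in the corner of the cobbler's jig

### The job

On the shoe-repair bench a worn D-shaped heel has been left in the wooden corner jig: lift it out first and leave it lying in the shallow metal tray. Then set the big layered rectangular heel block flat on the jig's base, push it fully into the corner with its long side flush against the long fence and its end flush against the short stop, and finish while still holding it there, pressed firmly against both at once (do not let go). Leave everything else on the bench where it is.

Things in the scene. Friction and masses are not known exactly. Their poses are not given: they have to be found in the camera images.
- jig: fixed wooden corner jig, somewhere ahead of the robot and turned: plywood base plate 150 (its x) x 200 (its y) x 12 mm thick; origin at the centre of its underside. Two dark wooden stops stand on the plate along its +x edge and its +y edge and meet in a corner; its other two sides are open. Plate and stops are planed and waxed, friction about 0.3.
- long_fence: long fence of the jig, fixed: bar 16 (x) x 200 (y) x 18 mm tall, on the plate along its +x edge; origin at the centre of its underside, axes as the jig's. Its flat working face looks to the jig's -x and lies 59 mm from the jig's origin.
- short_stop: short stop of the jig, fixed: bar 80 (x) x 16 (y) x 18 mm tall, on the plate at its +y edge, from the long fence inwards; origin at the centre of its underside, axes as the jig's. Its flat working face looks to the jig's -y and lies 84 mm from the jig's origin.
- corner (a point): point on top of the base plate where the working faces of the two stops meet; axes as the jig's, so the free space lies towards its -x and -y; a block seated with its long side on the long fence has its middle 25 mm to -x, 40 mm to -y and 24 mm up from here. The stops end 18 mm above this point: fingers that hold a thing by its part higher than that stay clear of them.
- block_mid (a point): middle (half-way up) of the big heel block: loose rectangular block of brown leather layers, 80 (its x, long side) x 50 (its y) x 48 mm tall, about 0.15 kg, standing on the bench on one side of the jig (left or right), turned any way; z up. Either end may go to the short stop.
- block: the same heel block; origin at the centre of its underside.
- worn_heel_mid (a point): the worn heel: loose dark D-shaped heel 61 long (its x) x 50 wide (its y) x 42 mm tall, about 0.12 kg, standing on the jig's base plate where the block must go. This point is half-way up, midway across its width and 22.5 mm from its flat end (-x); here its two sides are flat and parallel, 50 mm apart along its y; the rounded end is at +x.
- tray: shallow open aluminium tray, fixed, on the side of the jig away from the block: 180 (its x) x 150 (its y) x 30 mm tall, walls and floor 4 mm; origin at the centre of its underside.
- worn_heel: the same worn heel; origin at the middle of its 61 mm length, on its underside.
- nail_cup: bystander, to be left alone: small open steel nail cup, 50 mm across, 50 mm tall; origin on its underside
- small_heel: bystander, to be left alone: small low D-shaped leather heel, 42 x 34 x 20 mm; origin on its underside
- polish_tin: bystander, to be left alone: flat round steel polish tin, 72 mm across, 26 mm tall; origin on its underside
- glue_jar: bystander, to be left alone: amber glass glue jar with black cap, 60 mm across, 90 mm tall; origin on its underside
- hammer: bystander, to be left alone: hammer, 260 mm long, lying on the bench; origin on its underside
- brush: bystander, to be left alone: brush, 200 mm long, lying on the bench; origin on its underside
- sandal: bystander, to be left alone: sandal with two straps, 250 x 85 mm, 61 mm tall, lying across the far part of the bench; origin on its underside
Things that resemble listed ones, but are neither listed nor needed, are in the scene too. Several things look just like the block: the one meant starts farthest from the robot's base.

How it is judged:
By the outcome, as a careful person would: the job done as asked, in the order asked, and still so for the second after the job is handed in, while the arm keeps its last pose, push and grip.
It also fails if it takes over 69 s, if anything falls off the work surface, if the arm or the gripper's body presses on something with over 40 N, if the wrist force passes 120 N, or if a joint passes its speed limit or range.

### The arm

A 6-joint arm with a two-finger parallel gripper is mounted at the origin on the work surface. World frame = base frame: x ahead of the robot, y to its left, z up, the work surface at z = 0. Lengths are in m, angles in rad, forces in N, time in s.
With the tool pointing down it reaches from about 0.35 to 0.85 m from the base axis. Payload 8.1 kg.
Tool frame: the origin (TCP) lies midway between the tips of the shut fingers; the grasp point (between the pads) lies 19 mm behind it; z points along the fingers, y is the line along which they close (so a half turn about z gives the same grasp; the last joint's range is limited). The gripper opens to 93 mm and grips with 3 to 60 N. Pads are 15 mm wide; open, the fingers measure 128 mm over their backs; the gripper's body (75 mm by 188 mm) begins 65 mm behind the grasp point.
Start: joints at [-1.415, 0.13, 1.488, -0, 1.523, -0.085], TCP at [0.143, -0.583, 0.219] pointing down, gripper open.
Joint ranges: [-2.96, 2.96], [-0.89, 2.26], [0.02, 2.5], [-1.34, 4.48], [0, 2.73], [-2.66, 2.66]. Speed limits (rad/s): [2.39, 2.39, 2.79, 3.14, 3.14, 3.14].

### API

Orientations are given as a rotation vector (axis times angle).
In Python, from plant import read_state, read_camera, camera_model, close_job gives the robot as it stands. The module is installed in compiled form; this text tells all that it offers.
- The arm moves only by the tool carry_out, never from a script. Its argument "moves" is a list of rows, each an object of numbers: "jaw": the finger opening in m, from 0 to 0.093; "dx", "dy", "dz": the shift along the tool's x, y, z in m; "yaw": the turn about the tool's z in rad. In form: [{"jaw": .., "dx": .., "dy": .., "dz": .., "yaw": ..}, ...]. A call has 1 to 8 rows; each row shifts and turns the commanded pose from where the row before left it, along the tool's axes as they then stand; what a row does not reach is not made up. A row lasts 1/8 s, in which the tool goes at most 62.5 mm and 10.7 degrees, less where a joint would pass 70% of its speed; a pose out of reach is approached as far as the arm can. A call is refused whole if a number of a shift passes 0.0625 or a number of a turn 0.188, either way. A call with a gripper value outside its range is refused whole. The fingers move at their own pace and stop on an object; "grip_force" is the grip in N (left out, the last holds). Time passes only in rows, so rows that do not move let the fingers close. It gives the time, the measured TCP pose, the force, the opening and the grip force at its end, in the units of the state.
- read_state(): the state, without advancing time (a new reading comes with each control period).
- read_camera(name): name is "scene" or "side" or "wrist"; returns the picture (480x640x3 uint8, red, green, blue); there is no depth.
- camera_model(name): a dict with "camera_matrix" (3x3 intrinsics, pixels), "view" (4x4, takes a point from world to camera coordinates). Camera axes: x right, y up, looking along -z (the intrinsics and any distortion apply to the point x, -y, -z); pixel columns grow to the right and rows downward; lengths in m; the calibration is good to about 2 mm. A picture is of the moment at which its call begins: read the wrist's pose just before it. camera_model takes no time and is no camera call; for the wrist camera it gives the pose at the moment of the call.
- close_job(): hands the job in; it is judged then, once.
The state is a dict: "t": time; "q": joint angles; "dq": joint speeds; "joint_torque": joint torques, N m; "tool_pos": TCP position; "orientation": TCP orientation; "force": force on the tool from outside, world axes, zero at the start; "wrist_torque": the same for the moment, N m; "opening": finger opening in m; "gripper_force": force on a finger pad.
Only numpy, scipy, OpenCV 4.12 (cv2) and the standard library are available. Lean on these libraries where they do the work, as an engineer would, in place of code of your own. Each camera call takes 0.05 s, during which the arm holds its last target. There are 200 camera calls.

## Working session

There is one attempt and no reset: what is moved stays moved. The work goes in short steps, Python scripts to look and compute and a tool call to move; the robot and the scene stay as the last step left them, time stands still between calls to the robot, and variables do not carry over. Pictures are saved under pics/ and viewed, at most 10 in all, crops included, and the job is handed in when it is done.

Besides the shell and the picture viewer there is one more tool, called after ">>>" as name(argument=value, ...) on one line, values as JSON. carry_out: Moves the arm, as the interface text tells. Its arguments: {"type":"object","properties":{"moves":{"type":"array","items":{"type":"object","properties":{"jaw":{"type":"number"},"dx":{"type":"number"},"dy":{"type":"number"},"dz":{"type":"number"},"yaw":{"type":"number"}}}},"grip_force":{"type":"number"}},"required":["moves"]}

```bash
mkdir -p pics; cat > h.py <<'E'
import numpy as np, cv2
from plant import *
def snap(n,f):
    m=camera_model(n); im=read_camera(n); cv2.imwrite(f'pics/{f}.png',im[:,:,::-1]); np.savez(f'pics/{f}.npz',im=im,K=m['camera_matrix'],V=m['view']); return im,m
def load(f):
    d=np.load(f'pics/{f}.npz'); return d['im'],dict(camera_matrix=d['K'],view=d['V'])
def ray(m,uv,z):
    K=np.array(m['camera_matrix']);V=np.array(m['view'])
    out=[]
    for u,v in np.atleast_2d(uv):
        p=np.linalg.solve(K,[u,v,1.]); d=V[:3,:3].T@[p[0],-p[1],-p[2]]; c=-V[:3,:3].T@V[:3,3]
        out.append((c+d*(z-c[2])/d[2]))
    return np.array(out)
def proj(m,P):
    K=np.array(m['camera_matrix']);V=np.array(m['view'])
    c=np.atleast_2d(P)@V[:3,:3].T+V[:3,3]; q=(c*[1,-1,-1])@K.T; return q[:,:2]/q[:,2:]
E
python3 - <<'E'
from h import *
for n in ['scene','side']:
    im,m=snap(n,n+'0'); print(n,{k:np.round(v,3).tolist() if not isinstance(v,str) else v for k,v in m.items()})
print(read_state())
E
```

```text
scene {'camera_matrix': [[478.909, 0.0, 323.96], [0.0, 478.909, 243.419], [0.0, 0.0, 1.0]], 'view': [[0.75, 0.661, 0.021, -0.391], [-0.471, 0.511, 0.719, 0.19], [0.465, -0.549, 0.695, -1.549], [0.0, 0.0, 0.0, 1.0]]}
side {'camera_matrix': [[592.101, 0.0, 321.619], [0.0, 592.101, 236.73], [0.0, 0.0, 1.0]], 'view': [[-0.847, -0.531, 0.016, 0.434], [0.344, -0.525, 0.778, -0.214], [-0.405, 0.665, 0.628, -1.571], [0.0, 0.0, 0.0, 1.0]]}
{'t': 0.1, 'q': array([-1.41539309e+00,  1.31079930e-01,  1.48914138e+00,  2.05565128e-05,
        1.52300939e+00, -8.53918589e-02]), 'dq': array([ 4.13035239e-04, -5.14929801e-05, -2.90911598e-03,  1.71204315e-03,
       -8.10925280e-04,  4.22996935e-04]), 'joint_torque': array([ 4.76992609e-04, -5.61341500e+01, -4.93094909e+01,  7.70650199e-02,
        2.91880203e-02, -4.37589779e-05]), 'tool_pos': array([ 0.14304074, -0.58218188,  0.21771169]), 'orientation': array([-3.11722484e+00, -3.77128648e-01,  5.77899945e-05]), 'force': array([ 0.24903444, -0.14193971,  0.50346235]), 'wrist_torque': array([ 0.03667622, -0.01611785,  0.01947423]), 'gripper_force': 0.0, 'opening': 0.09303768486630709}
```

View pics/scene0.png

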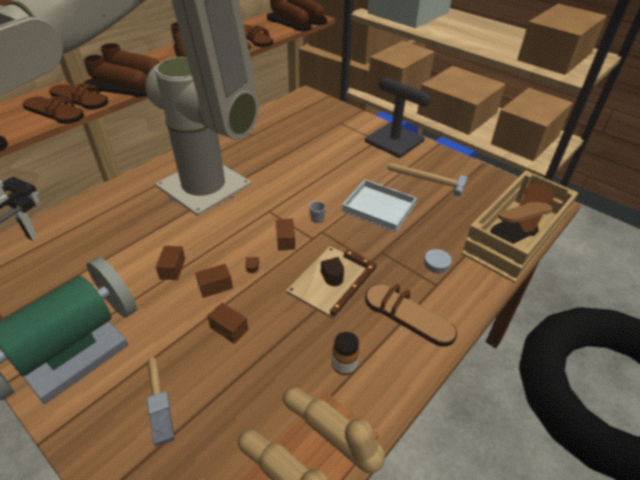

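View pics/side0.png

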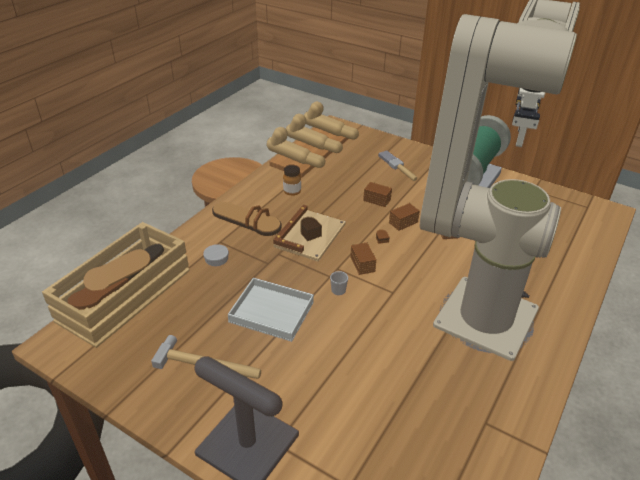

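The scene view shows block-like things at (171,262), (214,280), (285,234) and (228,322), with the jig at (330,280), the worn heel on it at (332,271), and the tray at (380,204). The side view shows the same blocks at (377,194), (404,216), (363,258) and one behind the arm.

```bash
python3 - <<'E'
from h import *
im,m=load('scene0')
for n,p,z in [('A',(171,262),.024),('B',(214,280),.024),('C',(285,234),.024),('D',(228,322),.024),('heel',(332,271),.035)]:
    P=ray(m,p,z)[0]; print(n,P.round(3),np.hypot(*P[:2]).round(3), 'side px',)
print('jig',ray(m,[(288,290),(335,313),(376,262),(330,247)],.012).round(3).tolist())
print('tray',ray(m,[(343,206),(390,228),(416,199),(366,181)],.03).round(3).tolist())
print('others',ray(m,[(317,212),(252,264),(437,261),(345,353)],.02).round(3).tolist())
i2,m2=load('side0')
for n,p,z in [('D',(377,194),.024),('B',(404,216),.024),('C',(363,258),.024),('heel',(311,229),.035)]:
    print(n,ray(m2,p,z)[0].round(3))
c=im[200:360,140:390,::-1]; cv2.imwrite('pics/crop1.png',cv2.resize(c,None,fx=3.2,fy=3.2,interpolation=cv2.INTER_CUBIC))
# wrist camera mounting in tool frame
from scipy.spatial.transform import Rotation as R
s=read_state(); w=camera_model('wrist'); V=np.array(w['view']); Rt=R.from_rotvec(s['orientation']).as_matrix()
print('cam pos in tool',Rt.T@(-V[:3,:3].T@V[:3,3]-s['tool_pos'])); print('cam axes in tool cols',(Rt.T@V[:3,:3].T).round(3)); print(Rt.round(3),np.array(w['camera_matrix']).round(1))
E
```

```text
A [ 0.234 -0.286  0.024] 0.369 side px
B [ 0.367 -0.25   0.024] 0.444 side px
C [ 0.378 -0.005  0.024] 0.378 side px
D [ 0.495 -0.313  0.024] 0.585 side px
heel [ 0.575 -0.03   0.035] 0.576 side px
jig [[0.522, -0.14, 0.012], [0.659, -0.115, 0.012], [0.628, 0.092, 0.012], [0.498, 0.052, 0.012]]
tray [[0.423, 0.197, 0.03], [0.586, 0.213, 0.03], [0.567, 0.376, 0.03], [0.397, 0.344, 0.03]]
others [[0.377, 0.132, 0.02], [0.393, -0.144, 0.02], [0.752, 0.201, 0.02], [0.752, -0.19, 0.02]]
D [ 0.495 -0.319  0.024]
B [ 0.366 -0.258  0.024]
C [ 0.377 -0.009  0.024]
heel [ 0.569 -0.029  0.035]
cam pos in tool [ 0.07813589  0.00128674 -0.16509291]
cam axes in tool cols [[-0.     0.961  0.277]
 [ 1.     0.001 -0.001]
 [-0.001  0.277 -0.961]]
[[ 0.971  0.238 -0.   ]
 [ 0.238 -0.971  0.002]
 [ 0.    -0.002 -1.   ]] [[335.2   0.  322.9]
 [  0.  335.2 238. ]
 [  0.    0.    1. ]]
```

View pics/crop1.png

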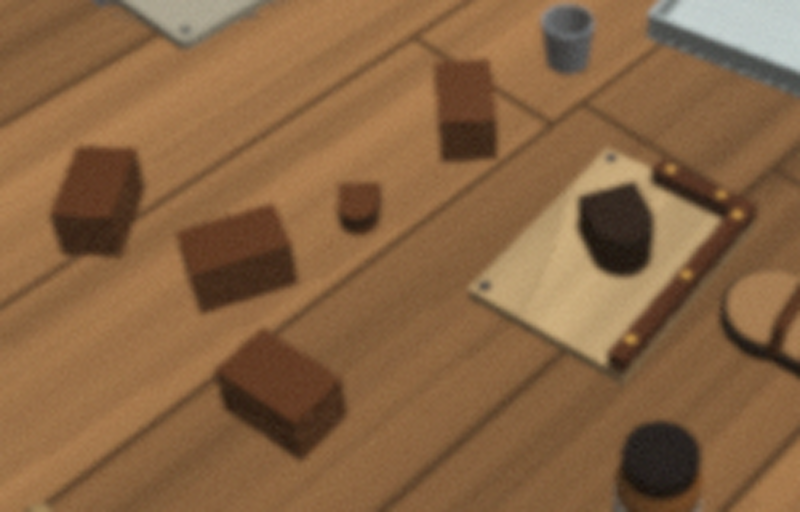

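Candidates for the block are A (171,262), B (214,280), C (285,234) and D (228,322). D fits, because at 0.585 m it is the farthest from the base (the others are 0.37 to 0.44 m), and the crop shows it at (280,390) as a full rectangular block. The heel sits on the jig at crop (615,230), and the stops meet at crop (745,212). I'll go over to D for a wrist view.

>>> carry_out(moves=[{"jaw": 0.093, "dx": 0.0485, "dy": -0.0248, "dz": 0}, {"dx": 0.0485, "dy": -0.0248}, {"dx": 0.0485, "dy": -0.0248}, {"dx": 0.0485, "dy": -0.0248}, {"dx": 0.0485, "dy": -0.0248}, {"dx": 0.0485, "dy": -0.0248}, {"dx": 0.0485, "dy": -0.0248}, {"dx": 0.0485, "dy": -0.0248}])

```text
invalid input at $.moves[0]: expected keys jaw, dx, dy, dz, yaw
```

>>> carry_out(moves=[{"jaw": 0.093}])

```text
invalid input at $.moves[0]: expected keys jaw, dx, dy, dz, yaw
```

```bash
python3 - <<'E'
from h import *
s=read_state(); im,m=snap('wrist','w1'); print(s['t'],s['tool_pos'],s['orientation'])
print(proj(m,[[.495,-.315,.048],[.575,-.03,.042]]))
E
```

```text
0.1 [ 0.14304074 -0.58218188  0.21771169] [-3.11722484e+00 -3.77128648e-01  5.77899945e-05]
[[  66.08689271 -352.71113971]
 [-418.27833756 -697.54255979]]
```

View pics/w1.png

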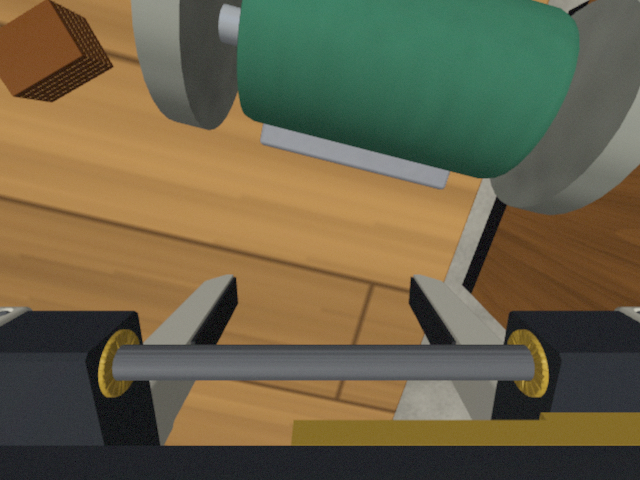

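The pictures only show that the moves were refused, because every key is needed in each row. The wrist view also shows a green grinder ahead at (400,80), so I'll lift above it before travelling.

>>> carry_out(moves=[{"jaw": 0.093, "dx": 0, "dy": 0, "dz": -0.05, "yaw": 0}, {"jaw": 0.093, "dx": 0, "dy": 0, "dz": -0.05, "yaw": 0}, {"jaw": 0.093, "dx": 0, "dy": -0.02, "dz": -0.05, "yaw": 0}, {"jaw": 0.093, "dx": 0.04, "dy": -0.04, "dz": 0, "yaw": 0}, {"jaw": 0.093, "dx": 0.045, "dy": -0.035, "dz": 0, "yaw": 0}, {"jaw": 0.093, "dx": 0.05, "dy": -0.03, "dz": 0, "yaw": 0}, {"jaw": 0.093, "dx": 0.05, "dy": -0.03, "dz": 0, "yaw": 0}, {"jaw": 0.093, "dx": 0.05, "dy": -0.03, "dz": 0, "yaw": 0}])

```text
t: 1.15
tool_pos: [0.3281, -0.3454, 0.3685]
orientation: [3.119, 0.377, 0.0]
force: [0.6, 0.0, 0.6]
opening: 0.093
gripper_force: 0.0
```

>>> carry_out(moves=[{"jaw": 0.093, "dx": 0.05, "dy": -0.02, "dz": 0, "yaw": 0}, {"jaw": 0.093, "dx": 0.05, "dy": -0.02, "dz": 0, "yaw": 0}, {"jaw": 0.093, "dx": 0.05, "dy": -0.02, "dz": 0.02, "yaw": 0}, {"jaw": 0.093, "dx": 0.05, "dy": -0.03, "dz": 0.02, "yaw": 0}, {"jaw": 0.093, "dx": 0, "dy": -0.05, "dz": 0.02, "yaw": 0}, {"jaw": 0.093, "dx": 0, "dy": -0.05, "dz": 0.02, "yaw": 0}, {"jaw": 0.093, "dx": 0, "dy": 0, "dz": 0, "yaw": 0}, {"jaw": 0.093, "dx": 0, "dy": 0, "dz": 0, "yaw": 0}])

```text
t: 2.15
tool_pos: [0.4764, -0.1151, 0.2891]
orientation: [3.118, 0.378, 0.001]
force: [-0.7, -0.5, 0.5]
opening: 0.0932
gripper_force: 0.0
```

```bash
python3 - <<'E'
from h import *
s=read_state(); im,m=snap('wrist','w2'); print(s['t'],s['tool_pos'],s['orientation'])
print(proj(m,[[.495,-.315,.048],[.575,-.03,.042]]))
E
```

```text
2.15 [ 0.47636145 -0.11514861  0.28911411] [3.11795128e+00 3.78112413e-01 8.89541340e-04]
[[479.56766305 230.85897818]
 [269.76006243 107.13815215]]
```

View pics/w2.png

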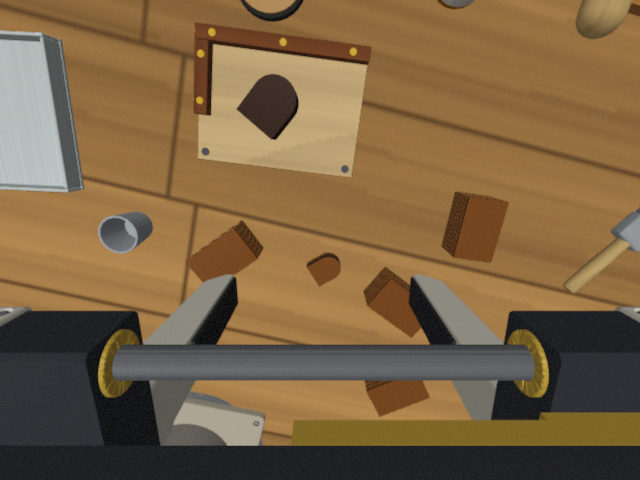

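The wrist view shows:
- block D at (475,228)
- the jig plate at (280,110), with the long fence along its upper edge and the short stop at the left (203,80)
- the heel at (268,105), flat end to the lower left
- the tray at the left (35,110)

Now I'll measure them.

```bash
python3 - <<'E'
from h import *
im,m=load('w2'); hsv=cv2.cvtColor(im,cv2.COLOR_RGB2HSV)
for p in [(250,80),(268,105),(290,115),(485,225),(453,215),(420,180),(290,45),(203,80)]: print(p,im[p[1],p[0]],hsv[p[1],p[0]])
def poly(mask,box,eps,hull=True):
    x0,y0,x1,y1=box; k=np.zeros_like(mask); k[y0:y1,x0:x1]=mask[y0:y1,x0:x1]
    c=max(cv2.findContours(k,cv2.RETR_EXTERNAL,cv2.CHAIN_APPROX_NONE)[0],key=cv2.contourArea)
    if hull:c=cv2.convexHull(c)
    return cv2.approxPolyDP(c,eps,True)[:,0]
g=im.max(2)
plate=((hsv[...,1]<125)&(g>140)).astype(np.uint8)*255
dark=(g<85).astype(np.uint8)*255
brown=((g<150)).astype(np.uint8)*255
p=poly(plate,(190,20,380,190),3); print('plate',p.tolist(),ray(m,p,.012).round(4).tolist())
p=poly(dark,(220,65,320,150),2); print('heel',p.tolist(),ray(m,p,.054).round(4).tolist())
p=poly(brown,(435,185,515,268),2); print('blk',p.tolist(),ray(m,p,.048).round(4).tolist())
E
```

```text
(250, 80) [183 158 114] [ 19  96 183]
(268, 105) [57 43 37] [ 9 89 57]
(290, 115) [44 36 31] [12 75 44]
(485, 225) [113  68  27] [ 14 194 113]
(453, 215) [73 45 17] [ 15 196  73]
(420, 180) [156 117  71] [ 16 139 156]
(290, 45) [107  64  29] [ 13 186 107]
(203, 80) [108  60  37] [ 10 168 108]
plate [[213, 45], [367, 65], [351, 176], [198, 158], [198, 115]] [[0.6278, 0.0532, 0.012], [0.6507, -0.1287, 0.012], [0.5195, -0.1444, 0.012], [0.4947, 0.0524, 0.012], [0.5464, 0.0596, 0.012]]
heel [[277, 75], [292, 86], [297, 98], [297, 108], [279, 134], [271, 138], [237, 108], [260, 79], [268, 75]] [[0.6084, -0.0332, 0.054], [0.6015, -0.0514, 0.054], [0.5909, -0.0594, 0.054], [0.5807, -0.0617, 0.054], [0.5487, -0.0478, 0.054], [0.5423, -0.0398, 0.054], [0.5647, 0.0034, 0.054], [0.6, -0.016, 0.054], [0.606, -0.0237, 0.054]]
blk [[435, 191], [462, 191], [508, 201], [514, 214], [513, 262], [489, 263], [453, 258], [435, 242]] [[0.5291, -0.2442, 0.048], [0.5369, -0.2761, 0.048], [0.5388, -0.3351, 0.048], [0.5254, -0.3486, 0.048], [0.4662, -0.372, 0.048], [0.4576, -0.3425, 0.048], [0.453, -0.295, 0.048], [0.4678, -0.2654, 0.048]]
```

>>> carry_out(moves=[{"jaw": 0.093, "dx": 0.038, "dy": -0.02, "dz": 0, "yaw": 0}, {"jaw": 0.093, "dx": 0.038, "dy": -0.02, "dz": 0, "yaw": 0}, {"jaw": 0.093, "dx": 0.038, "dy": -0.02, "dz": 0, "yaw": 0}, {"jaw": 0.093, "dx": 0, "dy": 0, "dz": 0.02, "yaw": 0.18}, {"jaw": 0.093, "dx": 0, "dy": 0, "dz": 0.02, "yaw": 0.18}, {"jaw": 0.093, "dx": 0, "dy": 0, "dz": 0.02, "yaw": 0.18}, {"jaw": 0.093, "dx": 0, "dy": 0, "dz": 0.02, "yaw": 0.18}, {"jaw": 0.093, "dx": 0, "dy": 0, "dz": 0.02, "yaw": 0}])

```text
t: 3.2
tool_pos: [0.5735, -0.0308, 0.1885]
orientation: [3.052, -0.747, 0.002]
force: [0.7, -0.2, -0.4]
opening: 0.0932
gripper_force: 0.0
```

>>> carry_out(moves=[{"jaw": 0.093, "dx": 0, "dy": 0, "dz": 0, "yaw": 0}, {"jaw": 0.093, "dx": 0, "dy": 0, "dz": 0, "yaw": 0}])

```text
t: 3.45
tool_pos: [0.5731, -0.0298, 0.1895]
orientation: [-3.052, 0.743, -0.002]
force: [-0.7, -1.1, -0.3]
opening: 0.0929
gripper_force: 0.0
```

```bash
python3 - <<'E'
from h import *
s=read_state(); im,m=snap('wrist','w3'); print(s['tool_pos'],s['orientation'],s['q'])
g=im.max(2)
hm=(g<85).astype(np.uint8)*255; hm[270:]=0
cs=[c for c in cv2.findContours(hm,cv2.RETR_EXTERNAL,cv2.CHAIN_APPROX_NONE)[0] if cv2.contourArea(c)>1500]
for c in cs:
    p=cv2.approxPolyDP(cv2.convexHull(c),2.5,True)[:,0]; print(p.tolist(),ray(m,p,.054).round(4).tolist())
print(proj(m,[[.5727,-.0293,.054]]))
E
```

```text
[ 0.57305376 -0.02976202  0.18947475] [-3.05248063e+00  7.42666338e-01 -1.53720756e-03] [-1.41213749e-01  7.39550600e-02  1.60183850e+00 -3.03210779e-05
  1.46481874e+00  1.90691023e+00]
[[333, 189], [341, 197], [346, 211], [346, 253], [296, 254], [294, 213], [301, 196], [315, 186]] [[0.6026, -0.0557, 0.054], [0.5928, -0.0589, 0.054], [0.5793, -0.0572, 0.054], [0.5431, -0.0393, 0.054], [0.5639, 0.0031, 0.054], [0.5994, -0.0142, 0.054], [0.6102, -0.0273, 0.054], [0.6123, -0.0427, 0.054]]
[[632, 210], [594, 200], [568, 138], [613, 129]] [[0.4602, -0.2892, 0.054], [0.4852, -0.2608, 0.054], [0.5487, -0.255, 0.054], [0.5382, -0.2912, 0.054]]
[[199, 0], [203, 0], [227, 28], [269, 100], [268, 127], [262, 138], [245, 151], [222, 153], [202, 145], [147, 77]] [[0.7808, -0.0297, 0.054], [0.7793, -0.0324, 0.054], [0.7545, -0.0388, 0.054], [0.6932, -0.0418, 0.054], [0.6751, -0.0304, 0.054], [0.6696, -0.0213, 0.054], [0.6671, -0.0028, 0.054], [0.6748, 0.0159, 0.054], [0.6885, 0.0276, 0.054], [0.7544, 0.0382, 0.054]]
[[322.15592954 230.77579132]]
```

View pics/w3.png

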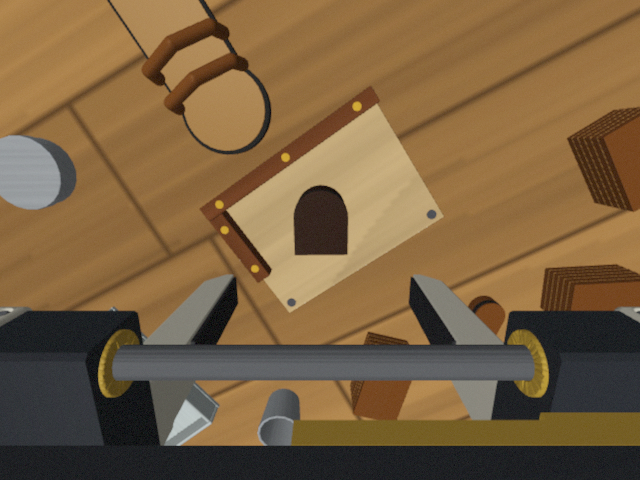

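The heel is at (321,222), square to the tool, and the measured centre (0.5735,-0.0285) matches the TCP. I'll descend and grip.

>>> carry_out(grip_force=30, moves=[{"jaw": 0.093, "dx": 0, "dy": 0, "dz": 0.045, "yaw": 0}, {"jaw": 0.093, "dx": 0, "dy": 0, "dz": 0.045, "yaw": 0}, {"jaw": 0.093, "dx": 0, "dy": 0, "dz": 0.045, "yaw": 0}, {"jaw": 0.093, "dx": 0, "dy": 0, "dz": 0.03, "yaw": 0}, {"jaw": 0.093, "dx": 0, "dy": 0, "dz": 0, "yaw": 0}, {"jaw": 0.04, "dx": 0, "dy": 0, "dz": 0, "yaw": 0}, {"jaw": 0.04, "dx": 0, "dy": 0, "dz": 0, "yaw": 0}, {"jaw": 0.04, "dx": 0, "dy": 0, "dz": 0, "yaw": 0}])

```text
t: 4.5
tool_pos: [0.5737, -0.0295, 0.0253]
orientation: [-3.052, 0.745, -0.004]
force: [0.5, 0.1, 0.1]
opening: 0.0673
gripper_force: 0.0
```

>>> carry_out(moves=[{"jaw": 0.04, "dx": 0, "dy": 0, "dz": 0, "yaw": 0}, {"jaw": 0.04, "dx": 0, "dy": 0, "dz": 0, "yaw": 0}, {"jaw": 0.04, "dx": 0, "dy": 0, "dz": 0, "yaw": 0}, {"jaw": 0.04, "dx": 0, "dy": 0, "dz": 0, "yaw": 0}])

```text
t: 5.0
tool_pos: [0.5728, -0.0293, 0.024]
orientation: [-3.052, 0.745, -0.001]
force: [-0.5, 1.6, 4.2]
opening: 0.05
gripper_force: 30.0
```

```bash
python3 - <<'E'
from h import *
im,m=load('scene0');i2,m2=load('side0')
# tray rim corners: mask bluish/grey low saturation bright, hull to 4 corners
for n,mm,I,box in [('sc',m,im,(335,170,425,235)),('sd',m2,i2,(220,270,320,345))]:
    h=cv2.cvtColor(I,cv2.COLOR_RGB2HSV); k=((h[...,1]<60)&(h[...,2]>90)).astype(np.uint8)*255
    z=np.zeros_like(k);x0,y0,x1,y1=box;z[y0:y1,x0:x1]=k[y0:y1,x0:x1]
    c=max(cv2.findContours(z,cv2.RETR_EXTERNAL,cv2.CHAIN_APPROX_NONE)[0],key=cv2.contourArea)
    p=cv2.approxPolyDP(cv2.convexHull(c),2.5,True)[:,0]; print(n,p.tolist(),ray(mm,p,.03).round(3).tolist())
E
```

```text
sc [[362, 181], [415, 197], [413, 207], [395, 231], [343, 207], [345, 200]] [[0.388, 0.335, 0.03], [0.559, 0.382, 0.03], [0.581, 0.337, 0.03], [0.604, 0.212, 0.03], [0.426, 0.193, 0.03], [0.41, 0.223, 0.03]]
sd [[252, 278], [313, 295], [312, 303], [291, 341], [228, 321], [229, 311]] [[0.59, 0.239, 0.03], [0.413, 0.203, 0.03], [0.399, 0.23, 0.03], [0.371, 0.368, 0.03], [0.543, 0.4, 0.03], [0.563, 0.371, 0.03]]
```

>>> carry_out(moves=[{"jaw": 0.04, "dx": 0, "dy": 0, "dz": -0.03, "yaw": 0}, {"jaw": 0.04, "dx": 0, "dy": 0, "dz": -0.045, "yaw": 0}, {"jaw": 0.04, "dx": 0, "dy": 0, "dz": -0.045, "yaw": 0}, {"jaw": 0.04, "dx": 0, "dy": 0, "dz": 0, "yaw": -0.177}, {"jaw": 0.04, "dx": 0, "dy": 0, "dz": 0, "yaw": -0.177}, {"jaw": 0.04, "dx": 0, "dy": 0, "dz": 0, "yaw": -0.177}, {"jaw": 0.04, "dx": 0, "dy": 0, "dz": 0, "yaw": -0.177}, {"jaw": 0.04, "dx": 0, "dy": 0, "dz": 0, "yaw": 0}])

```text
t: 6.0
tool_pos: [0.5721, -0.0293, 0.1429]
orientation: [-3.121, -0.357, 0.002]
force: [0.2, 0.7, -1.7]
opening: 0.05
gripper_force: 30.0
```

>>> carry_out(moves=[{"jaw": 0.04, "dx": 0, "dy": -0.03, "dz": 0, "yaw": 0}, {"jaw": 0.04, "dx": -0.002, "dy": -0.05, "dz": 0, "yaw": 0}, {"jaw": 0.04, "dx": -0.002, "dy": -0.055, "dz": 0, "yaw": 0}, {"jaw": 0.04, "dx": -0.002, "dy": -0.055, "dz": 0, "yaw": 0}, {"jaw": 0.04, "dx": -0.002, "dy": -0.055, "dz": 0, "yaw": 0}, {"jaw": 0.04, "dx": -0.002, "dy": -0.05, "dz": 0, "yaw": 0}, {"jaw": 0.04, "dx": 0, "dy": -0.035, "dz": 0, "yaw": 0}, {"jaw": 0.04, "dx": 0, "dy": 0, "dz": 0, "yaw": 0}])

```text
t: 7.0
tool_pos: [0.4868, 0.2919, 0.1433]
orientation: [-3.121, -0.357, 0.001]
force: [0.8, -0.4, -1.6]
opening: 0.0498
gripper_force: 30.0
```

```bash
python3 - <<'E'
from h import *
s=read_state(); im,m=snap('wrist','w4'); i2,m2=snap('scene','s4'); print(s['t'],s['tool_pos'],s['orientation'],s['opening'],s['gripper_force'],s['force'])
cv2.imwrite('pics/w4b.png',np.hstack([cv2.resize(im,(400,300)),cv2.resize(i2[100:340,220:540],(400,300))])[:,:,::-1])
E
```

```text
7.0 [0.48684146 0.29191764 0.14326265] [-3.12098746e+00 -3.57233629e-01  1.00894748e-03] 0.04977899522998059 29.997399151325226 [ 0.79499822 -0.40147819 -1.63039107]
```

View pics/w4b.png

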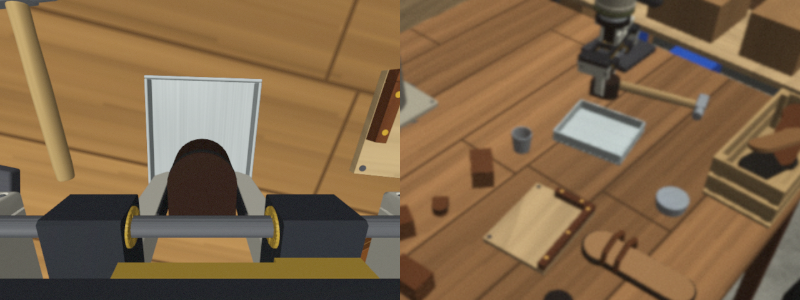

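The wrist half shows the heel held over the tray, laterally centred (heel x≈202, tray 146–262). The scene half shows an empty jig. I'll lower it and release.

>>> carry_out(moves=[{"jaw": 0.04, "dx": 0, "dy": 0, "dz": 0.045, "yaw": 0}, {"jaw": 0.04, "dx": 0, "dy": 0, "dz": 0.045, "yaw": 0}, {"jaw": 0.04, "dx": 0, "dy": 0, "dz": 0.02, "yaw": 0}, {"jaw": 0.04, "dx": 0, "dy": 0, "dz": 0.01, "yaw": 0}, {"jaw": 0.04, "dx": 0, "dy": 0, "dz": 0.006, "yaw": 0}, {"jaw": 0.04, "dx": 0, "dy": 0, "dz": 0, "yaw": 0}, {"jaw": 0.04, "dx": 0, "dy": 0, "dz": 0, "yaw": 0}])

```text
t: 7.98
tool_pos: [0.4889, 0.2903, 0.0189]
orientation: [-3.12, -0.359, -0.003]
force: [-0.3, -0.0, -1.3]
opening: 0.0499
gripper_force: 30.0
```

>>> carry_out(moves=[{"jaw": 0.075, "dx": 0, "dy": 0, "dz": 0, "yaw": 0}, {"jaw": 0.075, "dx": 0, "dy": 0, "dz": 0, "yaw": 0}, {"jaw": 0.075, "dx": 0, "dy": 0, "dz": 0, "yaw": 0}, {"jaw": 0.075, "dx": 0, "dy": 0, "dz": 0, "yaw": 0}, {"jaw": 0.075, "dx": 0, "dy": 0, "dz": -0.03, "yaw": 0}, {"jaw": 0.075, "dx": 0, "dy": 0, "dz": -0.05, "yaw": 0}, {"jaw": 0.075, "dx": 0, "dy": 0, "dz": -0.06, "yaw": 0}, {"jaw": 0.093, "dx": 0, "dy": 0, "dz": -0.06, "yaw": 0}])

```text
t: 8.98
tool_pos: [0.4875, 0.2896, 0.2193]
orientation: [3.121, 0.359, -0.001]
force: [1.0, 0.2, -0.1]
opening: 0.0808
gripper_force: 0.0
```

```bash
python3 - <<'E'
from h import *
s=read_state(); im,m=snap('wrist','w5'); print(s['t'],s['tool_pos'],s['orientation'],s['opening'],s['force'])
g=im.max(2); k=(g<85).astype(np.uint8)*255; k[:120]=0;k[285:]=0;k[:,:230]=0;k[:,430:]=0
c=max(cv2.findContours(k,cv2.RETR_EXTERNAL,cv2.CHAIN_APPROX_NONE)[0],key=cv2.contourArea)
x=cv2.boundingRect(c); print(x, ray(m,(x[0]+x[2]/2,x[1]+x[3]/2),.046))
E
```

```text
8.975 [0.48754998 0.28964042 0.2193098 ] [ 3.12099283e+00  3.58548767e-01 -5.87003482e-04] 0.08080317637891336 [ 1.01506291  0.16898008 -0.11756495]
(299, 180, 48, 62) [[0.49713042 0.29004527 0.046     ]]
```

>>> carry_out(moves=[{"jaw": 0.093, "dx": -0.006, "dy": 0.03, "dz": -0.02, "yaw": 0}, {"jaw": 0.093, "dx": -0.012, "dy": 0.055, "dz": -0.01, "yaw": 0}, {"jaw": 0.093, "dx": -0.012, "dy": 0.055, "dz": 0, "yaw": 0}, {"jaw": 0.093, "dx": -0.012, "dy": 0.055, "dz": 0, "yaw": 0}, {"jaw": 0.093, "dx": -0.012, "dy": 0.055, "dz": 0, "yaw": 0}, {"jaw": 0.093, "dx": -0.012, "dy": 0.055, "dz": 0, "yaw": 0}, {"jaw": 0.093, "dx": -0.012, "dy": 0.055, "dz": 0, "yaw": 0}, {"jaw": 0.093, "dx": -0.012, "dy": 0.055, "dz": 0, "yaw": 0}])

```text
t: 10.02
tool_pos: [0.4942, -0.1366, 0.2476]
orientation: [3.121, 0.359, 0.001]
force: [0.8, 0.5, -0.5]
opening: 0.0933
gripper_force: 0.0
```

>>> carry_out(moves=[{"jaw": 0.093, "dx": -0.012, "dy": 0.055, "dz": 0, "yaw": 0}, {"jaw": 0.093, "dx": -0.012, "dy": 0.055, "dz": 0, "yaw": 0}, {"jaw": 0.093, "dx": -0.012, "dy": 0.04, "dz": 0.01, "yaw": 0}, {"jaw": 0.093, "dx": -0.01, "dy": 0.02, "dz": 0.02, "yaw": 0}, {"jaw": 0.093, "dx": 0, "dy": 0, "dz": 0, "yaw": 0}, {"jaw": 0.093, "dx": 0, "dy": 0, "dz": 0, "yaw": 0}])

```text
t: 10.78
tool_pos: [0.4883, -0.3095, 0.2173]
orientation: [-3.12, -0.36, 0.0]
force: [-0.3, -0.9, 0.7]
opening: 0.0929
gripper_force: 0.0
```

```bash
python3 - <<'E'
from h import *
s=read_state(); im,m=snap('wrist','w6'); print(s['t'],s['tool_pos'],s['orientation'],s['q'])
i2,m2=snap('scene','s6')
print(proj(m,[[.495,-.315,.048]]))
cv2.imwrite('pics/w6b.png',np.hstack([cv2.resize(im,(400,300)),cv2.resize(i2[140:280,290:470],(386,300),interpolation=cv2.INTER_CUBIC)])[:,:,::-1])
E
```

```text
10.775 [ 0.48827386 -0.30946562  0.21731147] [-3.11989325e+00 -3.59577583e-01  3.84432954e-04] [-6.53965258e-01  7.28808329e-02  1.55204773e+00  5.82864110e-04
  1.51756762e+00  6.87306028e-01]
[[328.27429578 215.7755154 ]]
```

View pics/w6b.png

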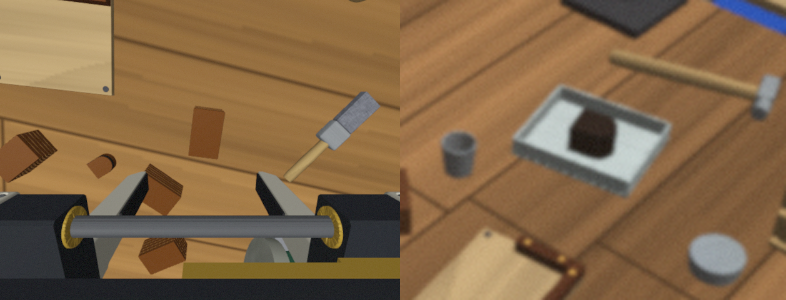

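The heel stands in the tray (right half, 592,132), and block D lies under the gripper at full-image (331,211). Next I'll measure its top face.

```bash
python3 - <<'E'
from h import *
im,m=load('w6'); hsv=cv2.cvtColor(im,cv2.COLOR_RGB2HSV)
k=((hsv[...,1]>165)&(hsv[...,2]<150)).astype(np.uint8)*255; z=np.zeros_like(k); z[160:262,290:375]=k[160:262,290:375]
z=cv2.morphologyEx(z,cv2.MORPH_OPEN,np.ones((3,3)))
c=max(cv2.findContours(z,cv2.RETR_EXTERNAL,cv2.CHAIN_APPROX_NONE)[0],key=cv2.contourArea)
p=cv2.approxPolyDP(cv2.convexHull(c),3,True)[:,0]; W=ray(m,p,.048); print(p.tolist(),W.round(4).tolist())
W=ray(m,c[:,0],.048)[:,:2].astype(np.float32); r=cv2.minAreaRect(W*1000); print(r)
print(im[211,331],im[240,331],im[170,335])
c=im[150:280,270:400,::-1]; 
E
```

```text
[[311, 173], [358, 179], [347, 253], [302, 248]] [[0.5329, -0.2885, 0.048], [0.5378, -0.335, 0.048], [0.4606, -0.3434, 0.048], [0.4552, -0.2962, 0.048]]
((497.0120849609375, -315.8697814941406), (80.62371063232422, 49.14755630493164), 5.99199914932251)
[121  76  39] [118  70  35] [153 113  66]
```

Block D has its centre at (0.497,-0.316) and is turned 0.105 rad. I'll grasp across its 50 mm width with the tips 24 mm above its underside.

>>> carry_out(grip_force=30, moves=[{"jaw": 0.093, "dx": 0.007, "dy": 0.008, "dz": 0.02, "yaw": 0}, {"jaw": 0.093, "dx": 0, "dy": 0, "dz": 0.05, "yaw": 0.125}, {"jaw": 0.093, "dx": 0, "dy": 0, "dz": 0.05, "yaw": 0}, {"jaw": 0.093, "dx": 0, "dy": 0, "dz": 0.045, "yaw": 0}, {"jaw": 0.093, "dx": 0, "dy": 0, "dz": 0.028, "yaw": 0}, {"jaw": 0.093, "dx": 0, "dy": 0, "dz": 0, "yaw": 0}, {"jaw": 0.093, "dx": 0, "dy": 0, "dz": 0, "yaw": 0}])

```text
t: 11.75
tool_pos: [0.4982, -0.3172, 0.0267]
orientation: [3.136, 0.164, 0.003]
force: [0.3, -1.1, 0.4]
opening: 0.0929
gripper_force: 0.0
```

>>> carry_out(moves=[{"jaw": 0.04, "dx": 0, "dy": 0, "dz": 0, "yaw": 0}, {"jaw": 0.04, "dx": 0, "dy": 0, "dz": 0, "yaw": 0}, {"jaw": 0.04, "dx": 0, "dy": 0, "dz": 0, "yaw": 0}, {"jaw": 0.04, "dx": 0, "dy": 0, "dz": 0, "yaw": 0}, {"jaw": 0.04, "dx": 0, "dy": 0, "dz": 0, "yaw": 0}, {"jaw": 0.04, "dx": 0, "dy": 0, "dz": 0, "yaw": 0}, {"jaw": 0.04, "dx": 0, "dy": 0, "dz": 0, "yaw": 0}])

```text
t: 12.62
tool_pos: [0.4968, -0.3168, 0.0246]
orientation: [-3.137, -0.163, 0.0]
force: [-1.1, 1.7, 2.1]
opening: 0.0499
gripper_force: 30.0
```

>>> carry_out(grip_force=45, moves=[{"jaw": 0.04, "dx": 0, "dy": 0, "dz": 0, "yaw": 0}, {"jaw": 0.04, "dx": 0, "dy": 0, "dz": 0, "yaw": 0}])

```text
t: 12.88
tool_pos: [0.4967, -0.3168, 0.0246]
orientation: [-3.137, -0.163, 0.0]
force: [-0.8, 2.4, 3.4]
opening: 0.0498
gripper_force: 45.0
```

```bash
python3 - <<'E'
from h import *
s=read_state(); print(s['t'],s['tool_pos'],s['orientation'],s['opening'],s['gripper_force'],s['force'])
im,m=load('w3')
for z in (.01,.02,.035,.061): print(z,ray(m,[(222,153),(245,151),(202,145),(175,110),(245,65)],z).round(3)[:,:2].tolist())
E
```

```text
12.875 [ 0.4967459  -0.31684353  0.02461868] [-3.13709040e+00 -1.63029564e-01  2.82161729e-04] 0.04979011556785905 45.00082790851593 [-0.78990742  2.38443938  3.40285084]
0.01 [[0.68, 0.028], [0.671, 0.006], [0.695, 0.041], [0.734, 0.047], [0.737, -0.034]]
0.02 [[0.678, 0.025], [0.67, 0.004], [0.694, 0.038], [0.732, 0.043], [0.734, -0.035]]
0.035 [[0.677, 0.021], [0.669, 0.001], [0.691, 0.034], [0.728, 0.038], [0.73, -0.036]]
0.061 [[0.674, 0.014], [0.667, -0.004], [0.687, 0.025], [0.721, 0.03], [0.723, -0.038]]
```

>>> carry_out(moves=[{"jaw": 0.04, "dx": 0, "dy": 0, "dz": -0.025, "yaw": 0}, {"jaw": 0.04, "dx": 0, "dy": 0, "dz": -0.04, "yaw": 0}, {"jaw": 0.04, "dx": 0, "dy": 0, "dz": -0.04, "yaw": 0}, {"jaw": 0.04, "dx": 0.0135, "dy": -0.0303, "dz": 0, "yaw": 0}, {"jaw": 0.04, "dx": 0.0202, "dy": -0.0455, "dz": 0, "yaw": 0}, {"jaw": 0.04, "dx": 0.0202, "dy": -0.0455, "dz": 0, "yaw": 0}, {"jaw": 0.04, "dx": 0.0202, "dy": -0.0455, "dz": 0, "yaw": 0}, {"jaw": 0.04, "dx": 0.0202, "dy": -0.0455, "dz": 0, "yaw": 0}])

```text
t: 13.88
tool_pos: [0.5689, -0.0947, 0.1294]
orientation: [3.137, 0.163, 0.0]
force: [1.4, -1.4, -1.8]
opening: 0.0498
gripper_force: 45.0
```

>>> carry_out(moves=[{"jaw": 0.04, "dx": 0.0202, "dy": -0.0455, "dz": 0, "yaw": 0}, {"jaw": 0.04, "dx": 0.0202, "dy": -0.0455, "dz": 0, "yaw": 0}, {"jaw": 0.04, "dx": 0, "dy": 0, "dz": 0, "yaw": -0.08}, {"jaw": 0.04, "dx": 0, "dy": 0, "dz": 0, "yaw": -0.16}, {"jaw": 0.04, "dx": 0, "dy": 0, "dz": 0, "yaw": -0.17}, {"jaw": 0.04, "dx": 0, "dy": 0, "dz": 0, "yaw": -0.17}, {"jaw": 0.04, "dx": 0, "dy": 0, "dz": 0, "yaw": -0.17}, {"jaw": 0.04, "dx": 0, "dy": 0, "dz": 0, "yaw": -0.17}])

```text
t: 14.88
tool_pos: [0.5993, -0.0015, 0.1291]
orientation: [2.735, 1.546, -0.001]
force: [0.3, -0.3, -0.3]
opening: 0.0496
gripper_force: 45.0
```

>>> carry_out(moves=[{"jaw": 0.04, "dx": 0, "dy": 0, "dz": 0, "yaw": -0.17}, {"jaw": 0.04, "dx": 0, "dy": 0, "dz": 0, "yaw": -0.17}, {"jaw": 0.04, "dx": 0, "dy": 0, "dz": 0, "yaw": -0.17}, {"jaw": 0.04, "dx": 0, "dy": 0, "dz": 0, "yaw": -0.162}, {"jaw": 0.04, "dx": 0, "dy": 0, "dz": 0, "yaw": 0}, {"jaw": 0.04, "dx": 0, "dy": 0, "dz": 0, "yaw": 0}, {"jaw": 0.04, "dx": 0, "dy": 0, "dz": 0, "yaw": 0}])

```text
t: 15.75
tool_pos: [0.5994, -0.0014, 0.1296]
orientation: [2.081, 2.354, -0.0]
force: [0.3, 1.2, -0.7]
opening: 0.0494
gripper_force: 45.0
```

```bash
python3 - <<'E'
from h import *
s=read_state(); print(s['t'],s['tool_pos'],s['orientation'],s['q'],s['opening'],s['gripper_force'],s['force'])
o=s['orientation']; th=2*np.arctan2(o[1],o[0]); print('heading',th)
im,m=snap('side','d7')
c=im[180:300,230:390,::-1]; cv2.imwrite('pics/d7c.png',cv2.resize(c,None,fx=4,fy=4,interpolation=cv2.INTER_CUBIC))
# jig in three earlier wrist views
for f,box in (('w3',(230,100,440,310)),('w5',(0,0,1,1))):
    if f=='w5': continue
    I,M=load(f); h=cv2.cvtColor(I,cv2.COLOR_RGB2HSV); k=((h[...,1]<125)&(I.max(2)>140)).astype(np.uint8)*255
    z=np.zeros_like(k);x0,y0,x1,y1=box;z[y0:y1,x0:x1]=k[y0:y1,x0:x1]
    z=cv2.morphologyEx(z,cv2.MORPH_OPEN,np.ones((5,5)))
    c=max(cv2.findContours(z,cv2.RETR_EXTERNAL,cv2.CHAIN_APPROX_NONE)[0],key=cv2.contourArea)
    p=cv2.approxPolyDP(cv2.convexHull(c),3,True)[:,0]; print(p.tolist(),ray(M,p,.012).round(4).tolist())
E
```

```text
15.75 [ 0.59935568 -0.00137852  0.12955159] [ 2.08077979e+00  2.35368245e+00 -8.41674319e-05] [-8.77935425e-02  1.85806759e-01  1.59164145e+00 -5.74496114e-05
  1.36415850e+00 -2.10709362e-01] 0.04940513535434464 44.99957621097565 [ 0.31792168  1.16881451 -0.67225954]
heading 1.6937239332449394
[[378, 105], [437, 205], [433, 223], [300, 306], [282, 304], [265, 282], [230, 215], [230, 207]] [[0.6486, -0.1287, 0.012], [0.5328, -0.1423, 0.012], [0.5169, -0.1314, 0.012], [0.4965, 0.0384, 0.012], [0.508, 0.0553, 0.012], [0.54, 0.0588, 0.012], [0.6222, 0.0533, 0.012], [0.6294, 0.0489, 0.012]]
```

>>> carry_out(moves=[{"jaw": 0.04, "dx": 0, "dy": 0, "dz": 0.035, "yaw": 0}, {"jaw": 0.04, "dx": 0, "dy": 0, "dz": 0.035, "yaw": 0}, {"jaw": 0.04, "dx": 0, "dy": 0, "dz": 0.012, "yaw": 0}, {"jaw": 0.04, "dx": 0, "dy": 0, "dz": 0.006, "yaw": 0}, {"jaw": 0.04, "dx": 0, "dy": 0, "dz": 0.003, "yaw": 0}, {"jaw": 0.04, "dx": 0, "dy": 0, "dz": 0, "yaw": 0}, {"jaw": 0.04, "dx": 0, "dy": 0, "dz": 0, "yaw": 0}])

```text
t: 16.68
tool_pos: [0.6001, -0.0014, 0.0396]
orientation: [2.078, 2.355, 0.001]
force: [-0.3, 0.7, -1.2]
opening: 0.0494
gripper_force: 45.0
```

>>> carry_out(moves=[{"jaw": 0.04, "dx": 0, "dy": 0, "dz": 0.001, "yaw": 0}, {"jaw": 0.04, "dx": 0, "dy": 0, "dz": 0, "yaw": 0}, {"jaw": 0.04, "dx": 0, "dy": 0, "dz": 0, "yaw": 0}])

```text
t: 17.05
tool_pos: [0.5994, -0.0014, 0.0377]
orientation: [2.078, 2.356, 0.0]
force: [0.3, 0.9, -1.3]
opening: 0.0496
gripper_force: 45.0
```

>>> carry_out(moves=[{"jaw": 0.04, "dx": 0, "dy": 0, "dz": 0.001, "yaw": 0}, {"jaw": 0.04, "dx": 0, "dy": 0, "dz": 0, "yaw": 0}, {"jaw": 0.04, "dx": 0, "dy": 0, "dz": 0, "yaw": 0}])

```text
t: 17.42
tool_pos: [0.5994, -0.0014, 0.0366]
orientation: [2.078, 2.356, 0.0]
force: [-0.5, -0.9, -1.6]
opening: 0.0499
gripper_force: 45.0
```

>>> carry_out(moves=[{"jaw": 0.04, "dx": 0, "dy": 0, "dz": 0.0005, "yaw": 0}, {"jaw": 0.04, "dx": 0, "dy": 0, "dz": 0, "yaw": 0}, {"jaw": 0.04, "dx": 0, "dy": 0, "dz": 0, "yaw": 0}])

```text
t: 17.8
tool_pos: [0.5994, -0.0014, 0.0366]
orientation: [2.078, 2.356, 0.0]
force: [-3.5, 0.3, 4.6]
opening: 0.0498
gripper_force: 45.0
```

>>> carry_out(moves=[{"jaw": 0.04, "dx": 0, "dy": 0, "dz": 0.0005, "yaw": 0}, {"jaw": 0.04, "dx": 0, "dy": 0, "dz": 0, "yaw": 0}, {"jaw": 0.04, "dx": 0, "dy": 0, "dz": 0, "yaw": 0}])

```text
t: 18.18
tool_pos: [0.5994, -0.0014, 0.0366]
orientation: [2.078, 2.356, 0.0]
force: [-4.5, 0.1, 9.9]
opening: 0.0495
gripper_force: 45.0
```

The block is on the plate. I'll slide it toward the fence (tool +y is jig +x) and then toward the stop (tool +x is jig +y).

>>> carry_out(moves=[{"jaw": 0.04, "dx": 0, "dy": 0.003, "dz": -0.0004, "yaw": 0}, {"jaw": 0.04, "dx": 0, "dy": 0.003, "dz": 0, "yaw": 0}, {"jaw": 0.04, "dx": 0, "dy": 0.003, "dz": 0, "yaw": 0}, {"jaw": 0.04, "dx": 0, "dy": 0, "dz": 0, "yaw": 0}, {"jaw": 0.04, "dx": 0, "dy": 0, "dz": 0, "yaw": 0}])

```text
t: 18.8
tool_pos: [0.6088, -0.0003, 0.0367]
orientation: [2.078, 2.355, 0.001]
force: [-1.6, -0.6, 5.9]
opening: 0.0497
gripper_force: 45.0
```

>>> carry_out(moves=[{"jaw": 0.04, "dx": 0, "dy": 0.001, "dz": 0, "yaw": 0}, {"jaw": 0.04, "dx": 0, "dy": 0, "dz": 0, "yaw": 0}, {"jaw": 0.04, "dx": 0, "dy": 0.001, "dz": 0, "yaw": 0}, {"jaw": 0.04, "dx": 0, "dy": 0, "dz": 0, "yaw": 0}])

```text
t: 19.3
tool_pos: [0.6091, -0.0002, 0.0367]
orientation: [-2.078, -2.354, 0.003]
force: [-10.9, -0.1, 13.4]
opening: 0.0494
gripper_force: 45.0
```

>>> carry_out(moves=[{"jaw": 0.04, "dx": 0, "dy": -0.0008, "dz": -0.0005, "yaw": 0}, {"jaw": 0.04, "dx": 0.003, "dy": 0, "dz": 0, "yaw": 0}, {"jaw": 0.04, "dx": 0.003, "dy": 0, "dz": 0, "yaw": 0}, {"jaw": 0.04, "dx": 0.003, "dy": 0, "dz": 0, "yaw": 0}, {"jaw": 0.04, "dx": 0, "dy": 0, "dz": 0, "yaw": 0}, {"jaw": 0.04, "dx": 0, "dy": 0, "dz": 0, "yaw": 0}])

```text
t: 20.05
tool_pos: [0.6081, 0.0081, 0.0367]
orientation: [2.079, 2.355, -0.002]
force: [-4.6, -2.9, 5.7]
opening: 0.0492
gripper_force: 45.0
```

>>> carry_out(moves=[{"jaw": 0.04, "dx": 0.001, "dy": 0, "dz": 0, "yaw": 0}, {"jaw": 0.04, "dx": 0.001, "dy": 0, "dz": 0, "yaw": 0}, {"jaw": 0.04, "dx": 0, "dy": 0, "dz": 0, "yaw": 0}, {"jaw": 0.04, "dx": 0, "dy": 0, "dz": 0, "yaw": 0}])

```text
t: 20.55
tool_pos: [0.6079, 0.0098, 0.0366]
orientation: [2.079, 2.355, -0.002]
force: [-3.8, -4.8, 4.8]
opening: 0.0499
gripper_force: 45.0
```

```bash
python3 - <<'E'
from h import *
s=read_state(); print(s['tool_pos'],s['force'],s['wrist_torque'],s['gripper_force'])
E
```

```text
[0.60788533 0.00975529 0.03662602] [-3.75641674 -4.84582212  4.7869693 ] [-0.89551504  0.68384054 -0.23466544] 45.01095235347748
```

>>> carry_out(moves=[{"jaw": 0.04, "dx": 0.001, "dy": 0, "dz": 0, "yaw": 0}, {"jaw": 0.04, "dx": 0, "dy": 0, "dz": 0, "yaw": 0}, {"jaw": 0.04, "dx": 0, "dy": 0, "dz": 0, "yaw": 0}])

```text
t: 20.92
tool_pos: [0.6078, 0.0107, 0.0367]
orientation: [2.079, 2.355, -0.002]
force: [-3.8, -5.1, 5.6]
opening: 0.0493
gripper_force: 45.0
```

>>> carry_out(moves=[{"jaw": 0.04, "dx": 0.001, "dy": 0, "dz": 0, "yaw": 0}, {"jaw": 0.04, "dx": 0, "dy": 0, "dz": 0, "yaw": 0}, {"jaw": 0.04, "dx": 0, "dy": 0, "dz": 0, "yaw": 0}])

```text
t: 21.3
tool_pos: [0.6077, 0.0117, 0.0367]
orientation: [2.079, 2.355, -0.002]
force: [-4.2, -4.4, 4.8]
opening: 0.0498
gripper_force: 45.0
```

```bash
python3 - <<'E'
from h import *
s=read_state(); print(s['tool_pos'],s['force'],s['wrist_torque'],s['gripper_force'])
E
```

```text
[0.60767763 0.01170107 0.03666037] [-4.16382653 -4.40047853  4.81662971] [-0.88647431  0.67802295 -0.31226008] 45.01107931137085
```

>>> carry_out(moves=[{"jaw": 0.04, "dx": 0.001, "dy": 0, "dz": 0, "yaw": 0}, {"jaw": 0.04, "dx": 0, "dy": 0, "dz": 0, "yaw": 0}, {"jaw": 0.04, "dx": 0, "dy": 0, "dz": 0, "yaw": 0}])

```text
t: 21.68
tool_pos: [0.6075, 0.0127, 0.0366]
orientation: [2.079, 2.355, -0.002]
force: [-4.5, -5.2, 5.2]
opening: 0.0499
gripper_force: 45.0
```

>>> carry_out(moves=[{"jaw": 0.04, "dx": 0.001, "dy": 0, "dz": 0, "yaw": 0}, {"jaw": 0.04, "dx": 0, "dy": 0, "dz": 0, "yaw": 0}, {"jaw": 0.04, "dx": 0, "dy": 0, "dz": 0, "yaw": 0}])

```text
t: 22.05
tool_pos: [0.6074, 0.0137, 0.0366]
orientation: [2.079, 2.355, -0.002]
force: [-4.0, -5.1, 5.1]
opening: 0.0495
gripper_force: 45.0
```

```bash
python3 - <<'E'
from h import *
s=read_state(); print(s['tool_pos'],s['force'],s['wrist_torque'],s['gripper_force'])
E
```

```text
[0.60740472 0.01371565 0.03662593] [-4.00155487 -5.05037205  5.09447469] [-0.87857103  0.6756227  -0.28052642] 45.010764598846436
```

>>> carry_out(moves=[{"jaw": 0.04, "dx": 0.001, "dy": 0, "dz": 0, "yaw": 0}, {"jaw": 0.04, "dx": 0, "dy": 0, "dz": 0, "yaw": 0}, {"jaw": 0.04, "dx": 0, "dy": 0, "dz": 0, "yaw": 0}])

```text
t: 22.42
tool_pos: [0.6073, 0.0147, 0.0367]
orientation: [2.079, 2.355, -0.002]
force: [-4.2, -5.0, 5.1]
opening: 0.0497
gripper_force: 45.0
```

>>> carry_out(moves=[{"jaw": 0.04, "dx": 0.001, "dy": 0, "dz": 0, "yaw": 0}, {"jaw": 0.04, "dx": 0, "dy": 0, "dz": 0, "yaw": 0}, {"jaw": 0.04, "dx": 0, "dy": 0, "dz": 0, "yaw": 0}])

```text
t: 22.8
tool_pos: [0.6073, 0.0148, 0.0367]
orientation: [2.078, 2.354, -0.003]
force: [-3.4, -10.4, 5.4]
opening: 0.0498
gripper_force: 45.0
```

```bash
python3 - <<'E'
from h import *
s=read_state(); print(s['tool_pos'],s['force'],s['wrist_torque'],s['gripper_force'])
im,m=snap('side','d8');i2,m2=snap('scene','s8')
A=cv2.resize(im[190:280,260:380],(400,300),interpolation=cv2.INTER_CUBIC);B=cv2.resize(i2[220:325,280:420],(400,300),interpolation=cv2.INTER_CUBIC)
cv2.imwrite('pics/c8.png',np.hstack([A,B])[:,:,::-1])
E
```

```text
[0.60730561 0.01481413 0.03672059] [ -3.42889918 -10.40787996   5.37181679] [-1.51118924  0.64745522 -0.24509693] 45.00940382480621
```

>>> carry_out(moves=[{"jaw": 0.04, "dx": 0, "dy": 0.001, "dz": 0, "yaw": 0}, {"jaw": 0.04, "dx": 0, "dy": 0, "dz": 0, "yaw": 0}, {"jaw": 0.04, "dx": 0, "dy": 0, "dz": 0, "yaw": 0}])

```text
t: 23.28
tool_pos: [0.6073, 0.0149, 0.0367]
orientation: [2.079, 2.355, -0.006]
force: [-10.3, -8.8, 8.6]
opening: 0.0494
gripper_force: 45.0
```

```bash
cat > st.py <<'E'
from h import *
s=read_state(); o=s['orientation']; o=o*np.sign(o[0]); print(s['t'],s['tool_pos'].round(5),'F',s['force'].round(1),'T',s['wrist_torque'].round(2),'head',round(2*np.arctan2(o[1],o[0]),4),'tilt',o[2].round(4),s['opening'].round(4))
f=s['force'];print('jig Fx,Fy',(f[0]*.992+f[1]*.125).round(1),(-f[0]*.125+f[1]*.992).round(1))
E
python3 st.py
```

```text
Traceback (most recent call last):
  File "st.py", line 2, in <module>
    s=read_state(); o=s['orientation']; o=o*np.sign(o[0]); print(s['t'],s['tool_pos'].round(5),'F',s['force'].round(1),'T',s['wrist_torque'].round(2),'head',round(2*np.arctan2(o[1],o[0]),4),'tilt',o[2].round(4),s['opening'].round(4))
                                                                                                                                                                                                                   ^^^^^^^^^^^^^^^^^^
AttributeError: 'float' object has no attribute 'round'
```

>>> carry_out(moves=[{"jaw": 0.04, "dx": 0, "dy": 0, "dz": 0, "yaw": 0.006}, {"jaw": 0.04, "dx": 0, "dy": 0, "dz": 0, "yaw": 0}, {"jaw": 0.04, "dx": 0, "dy": 0, "dz": 0, "yaw": 0}])

```text
t: 23.65
tool_pos: [0.6074, 0.0148, 0.0367]
orientation: [2.086, 2.349, -0.006]
force: [-8.9, -9.9, 8.0]
opening: 0.05
gripper_force: 45.0
```

```bash
python3 st.py
```

```text
Traceback (most recent call last):
  File "st.py", line 2, in <module>
    s=read_state(); o=s['orientation']; o=o*np.sign(o[0]); print(s['t'],s['tool_pos'].round(5),'F',s['force'].round(1),'T',s['wrist_torque'].round(2),'head',round(2*np.arctan2(o[1],o[0]),4),'tilt',o[2].round(4),s['opening'].round(4))
                                                                                                                                                                                                                   ^^^^^^^^^^^^^^^^^^
AttributeError: 'float' object has no attribute 'round'
```

View pics/c8.png

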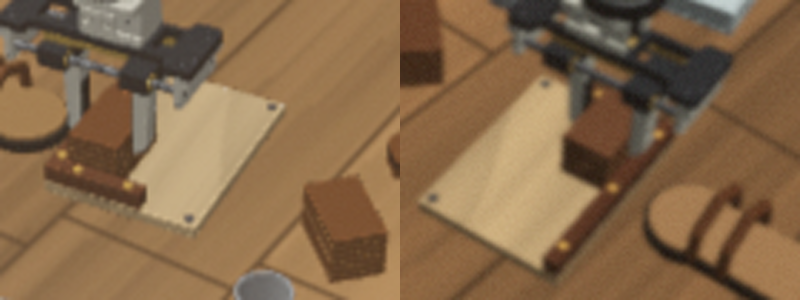

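The side and scene crops show the block in the corner, against both stops, with the fingers above them. I'll trim the yaw until it sits flush.

```bash
sed -i "s/,s\['opening'\].round(4)//" st.py; python3 st.py
```

```text
23.65 [0.60741 0.01483 0.03669] F [-8.9 -9.9  8. ] T [-1.56  1.46  0.1 ] head 1.6895 tilt -0.0058
jig Fx,Fy -10.0 -8.7
```

>>> carry_out(moves=[{"jaw": 0.04, "dx": 0, "dy": 0, "dz": 0, "yaw": 0.006}, {"jaw": 0.04, "dx": 0, "dy": 0, "dz": 0, "yaw": 0}, {"jaw": 0.04, "dx": 0, "dy": 0, "dz": 0, "yaw": 0}])

```text
t: 24.02
tool_pos: [0.6074, 0.0149, 0.0367]
orientation: [2.092, 2.344, -0.006]
force: [-7.9, -10.5, 8.9]
opening: 0.0499
gripper_force: 45.1
```

```bash
python3 st.py
```

```text
24.025 [0.60738 0.01485 0.03668] F [ -7.9 -10.5   8.9] T [-1.58  1.5   0.66] head 1.6843 tilt -0.0061
jig Fx,Fy -9.1 -9.4
```

>>> carry_out(moves=[{"jaw": 0.04, "dx": 0, "dy": 0, "dz": 0, "yaw": 0.006}, {"jaw": 0.04, "dx": 0, "dy": 0, "dz": 0, "yaw": 0}, {"jaw": 0.04, "dx": 0, "dy": 0, "dz": 0, "yaw": 0}])

```text
t: 24.4
tool_pos: [0.6072, 0.0147, 0.0367]
orientation: [2.098, 2.338, -0.007]
force: [-9.1, -9.4, 10.3]
opening: 0.0495
gripper_force: 45.1
```

```bash
python3 st.py
```

```text
24.4 [0.60724 0.01473 0.0367 ] F [-9.1 -9.4 10.3] T [-1.63  1.54  0.83] head 1.6785 tilt -0.0066
jig Fx,Fy -10.2 -8.2
```

>>> carry_out(moves=[{"jaw": 0.04, "dx": 0, "dy": 0, "dz": 0, "yaw": -0.006}, {"jaw": 0.04, "dx": 0, "dy": 0, "dz": 0, "yaw": -0.005}, {"jaw": 0.04, "dx": 0, "dy": 0.0007, "dz": 0.0003, "yaw": 0}, {"jaw": 0.04, "dx": 0.0008, "dy": 0, "dz": 0, "yaw": 0}, {"jaw": 0.04, "dx": 0, "dy": 0, "dz": 0, "yaw": 0}, {"jaw": 0.04, "dx": 0, "dy": 0, "dz": 0, "yaw": 0}])

```text
t: 25.15
tool_pos: [0.6075, 0.0149, 0.0367]
orientation: [2.087, 2.348, -0.008]
force: [-13.5, -13.5, 13.7]
opening: 0.0494
gripper_force: 45.0
```

```bash
python3 st.py
```

```text
25.15 [0.60746 0.01486 0.03671] F [-13.5 -13.5  13.7] T [-2.18  2.35  0.19] head 1.6884 tilt -0.0085
jig Fx,Fy -15.1 -11.7
```

>>> carry_out(grip_force=50, moves=[{"jaw": 0.04, "dx": 0.0005, "dy": 0.0005, "dz": 0, "yaw": 0}, {"jaw": 0.04, "dx": 0, "dy": 0, "dz": 0, "yaw": 0}, {"jaw": 0.04, "dx": 0, "dy": 0, "dz": 0, "yaw": 0}, {"jaw": 0.04, "dx": 0, "dy": 0, "dz": 0, "yaw": 0}])

```text
t: 25.65
tool_pos: [0.6075, 0.0149, 0.0367]
orientation: [-2.087, -2.348, 0.01]
force: [-16.0, -15.1, 17.1]
opening: 0.0498
gripper_force: 50.0
```

```bash
python3 st.py
```

```text
25.65 [0.60746 0.0149  0.03671] F [-16.  -15.1  17.1] T [-2.51  2.63  0.26] head 1.6883 tilt -0.0103
jig Fx,Fy -17.7 -13.0
```

>>> carry_out(moves=[{"jaw": 0.04, "dx": 0.0005, "dy": 0, "dz": 0, "yaw": 0}, {"jaw": 0.04, "dx": 0, "dy": 0, "dz": 0, "yaw": 0}, {"jaw": 0.04, "dx": 0, "dy": 0, "dz": 0, "yaw": 0}, {"jaw": 0.04, "dx": 0, "dy": 0, "dz": 0, "yaw": 0}])

```text
t: 26.15
tool_pos: [0.6074, 0.0149, 0.0367]
orientation: [2.087, 2.348, -0.011]
force: [-16.0, -16.7, 15.9]
opening: 0.0494
gripper_force: 50.0
```

```bash
python3 - <<'E'
from h import *
exec(open('st.py').read())
im,m=snap('side','d9');i2,m2=snap('scene','s9')
A=cv2.resize(im[185:350,200:420],(400,300),interpolation=cv2.INTER_CUBIC);B=cv2.resize(i2[220:325,280:420],(400,300),interpolation=cv2.INTER_CUBIC)
cv2.imwrite('pics/c9.png',np.hstack([A,B])[:,:,::-1])
E
```

```text
26.15 [0.60745 0.01492 0.03669] F [-16.  -16.7  15.9] T [-2.82  2.64  0.22] head 1.6881 tilt -0.011
jig Fx,Fy -18.0 -14.5
```

View pics/c9.png

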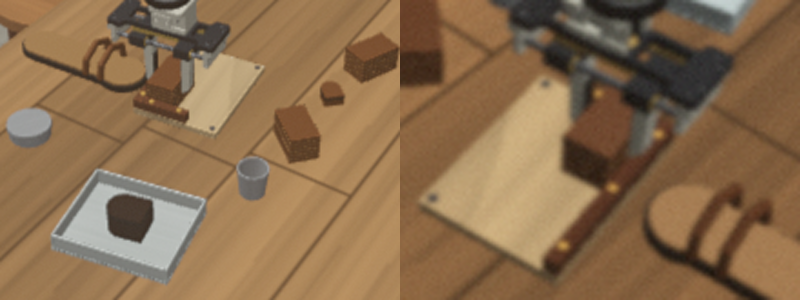

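The left half shows the heel in the tray (130,215), and both halves show the block held tight in the jig's corner (right half 600,140) with the other things in place. It's pressing at about 18 N on the fence and 14 N on the stop, so I'll hand it in.

```bash
python3 -c "from plant import close_job; print(close_job())"
```

```text
the job is handed in; nothing more can be done
None
```

I handed the job in at 26 s: the worn heel is in the tray and the block is gripped in the jig's corner, pressed at about 18 N toward the long fence and 14 N toward the short stop; the cameras can't confirm the last fraction of a millimetre of flushness, and no verdict came back.

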